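# Seat the rivet anvil and lock it with its keeper

### The arm

A 6-joint arm with a two-finger parallel gripper is mounted at the origin on a cart in front of the work surface, level with it; the furniture and walls round the work are solid. World frame = base frame: x ahead of the robot, y to its left, z up, the work surface at z = 0. Lengths are in m, angles in degrees, forces in N, time in s.
With the tool pointing down it reaches from about 0.325 to 0.85 m from the base axis. Payload 15.5 kg.
Tool frame: the origin (TCP) lies midway between the tips of the shut fingers; the grasp point (between the pads) lies 19 mm behind it; z points along the fingers, y is the line along which they close (so a half turn about z gives the same grasp; the last joint's range is limited). The gripper opens to 91 mm and grips with 3 to 60 N. Pads are 32 mm wide; open, the fingers measure 118 mm over their backs; the gripper's body (76 mm by 178 mm) begins 60 mm behind the grasp point.
Start: joints at [67.179, 28.281, 77.091, -0, 74.628, -5.472], TCP at [0.186, 0.597, 0.214] pointing down, gripper open.
Joint ranges: [-166.48, 166.48], [-47.26, 123.95], [12.59, 153.08], [-70.14, 250.14], [6.76, 159.57], [-176.63, 176.63]. Speed limits (degrees/s): [108.29, 108.29, 147.25, 172.46, 172.46, 172.46].

### API

Orientations are given as a 3x3 rotation matrix whose columns are the frame's x, y, z axes.
In Python, from bench import ctrl gives the robot as it stands. The module is installed in compiled form; this text tells all that it offers. Calls block until the motion is done:
- ctrl.goto(position, orientation): joint-space move of the TCP to a pose.
- ctrl.move_l(position, vel=0.15, ori=None, contact_N=None): straight line of the TCP; ori=None keeps the orientation; vel is the mean speed in m/s. With contact_N (N) it stops when the force on the tool has changed by that much, and returns True; else False.
- ctrl.movej(angles): joint-space move.
- ctrl.command_gripper(opening): opening from 0.0 (shut) to 1.0 (fully open); the grip force is fixed at half the most; returns when the fingers have stopped.
- ctrl.sleep(seconds).
- ctrl.ik(position, orientation): joint angles nearest the present ones, or None.
- ctrl.read_camera(name): name is "scene" or "top" or "wrist"; returns the picture (480x640x3 uint8, blue, green, red); there is no depth.
- ctrl.camera_params(name): a dict with "fx", "fy", "cx", "cy" (pixels), "pose" (4x4, takes a point from camera to world coordinates); the wrist camera has in their place "T_tool_cam" (4x4, takes a point from camera to tool coordinates, whose origin is the TCP and whose axes are the flange's). Camera axes: x right, y up, looking along -z (the intrinsics and any distortion apply to the point x, -y, -z); pixel columns grow to the right and rows downward; lengths in m; the calibration is good to about 2 mm. A picture is of the moment at which its call begins: read the wrist's pose just before it. camera_params takes no time and is no camera call.
A pose or a line that the arm cannot do raises ctrl.MotionError and nothing moves.
- ctrl.sign_off(): hands the job in; it is judged then, once.
Readings, each from a call of its own:
- ctrl.current_t(): time.
- ctrl.current_q(): joint angles.
- ctrl.current_dq(): joint speeds.
- ctrl.current_effort(): joint torques, N m.
- ctrl.current_tool_pos(): TCP position.
- ctrl.current_eef_rot(): TCP orientation.
- ctrl.current_contact_force(): force on the tool from outside, world axes, zero at the start.
- ctrl.current_wrist_torque(): the same for the moment, N m.
- ctrl.current_grip_width(): opening from 0.0 (shut) to 1.0 (fully open).
- ctrl.current_grasp_force(): force on a finger pad.
Only numpy, scipy, OpenCV 4.12 (cv2) and the standard library are available. Lean on these libraries where they do the work, as an engineer would, in place of code of your own. Each camera call takes 0.05 s, during which the arm holds its last target. There are 200 camera calls.

### The job

Make the riveting block ready for work: with the fingers, push the steel anvil disc along the deck until it drops into the round seat and lies flat at the bottom, then push the brass keeper round by its upright pin, fully home against its stop, so that it covers the edge of the anvil. Only push, and gently: do not grip the anvil or lift it off the deck. Leave the white punching pad and the things around the block where they are.

Things in the scene. Friction and masses are not known exactly. Their poses are not given: they have to be found in the camera images.
- setting_block: Riveting block screwed to the table: flat dark steel deck 120 mm (x) by 230 mm (y), 30 mm above the table, on a green foot with a lug (15 mm high with its screw) at either end of y. Origin: centre of its underside. Fixed. The seat is at x = -14 mm, y = 0. A steel stop pin (6 mm diameter, 10 mm above the deck) at x = 22 mm, y = -10.5 mm stops the keeper.
- seat (a point): Centre of the floor of the round seat: a blind recess 49 mm in diameter and 8 mm deep in the deck, with a blackened floor; this point lies 8 mm below the deck surface. Axes as the block's.
- anvil: The anvil: a loose bright steel disc, 46 mm diameter, 10 mm thick, about 0.13 kg, with a small dark dimple in the middle of its top. Origin: centre of its underside, z up. It starts flat on the deck, to one side of the seat along the block's y (+y or -y). Seated, its top stands 2 mm above the deck.
- punch_pad: A loose white plastic punching pad of the same size (46 mm diameter, 10 mm thick) with small grey marks, lying on the deck on the other side of the seat. Origin: centre of its underside. It stays where it is.
- keeper (a joint): Brass keeper's angle about its upright pivot, rad: 0 = home against the stop pin, pointing from pivot to seat (block's -x); 1.57 = parked, pointing along the block's +y. Closes anticlockwise from above; light friction (about 1 N at the pin) keeps it where it is left. A bar 14 mm wide, 4 mm thick, reaching 48 mm from the pivot, underside 4 mm above the deck.
- keeper_pivot (a point): Axis of the keeper at deck height: x = 42 mm, y = 0 of the block's frame. The keeper's pivot screw, 18 mm diameter, stands 12 mm above the deck here.
- keeper_pin (a point): The steel pin standing on the keeper, by which it is pushed: 10 mm diameter, 38 mm from the pivot axis, rising from the bar's top (8 mm above the deck) to 30 mm above the deck. This point lies on its axis, 20 mm above the deck; it moves with the keeper.
- shoe_hammer: Bystander: hammer with wooden handle, 252 mm long, lying on the table right of the block. Origin: centre of its underside.
- rivet_setter_0: Bystander: small white setting die, 17 mm diameter, 22 mm tall, standing behind the block. Origin: centre of its foot.
- rivet_setter_2: Bystander: small white setting die, 17 mm diameter, 26 mm tall, standing behind the block. Origin: centre of its foot.
- mug: Bystander: white mug, 93 mm tall, far behind the block. Origin: centre of its underside.
- paste_jar: Bystander: white jar with screw lid, 69 mm diameter, 73 mm tall, at the right. Origin: centre of its underside.
- last_green: Bystander: green shoe last, 266 mm long, 120 mm tall, at the left. Origin: centre of its underside.
There are look-alikes about, which are no part of the job. What is shaped like the anvil but green, orange or purple is not meant.

How it is judged (in metres and radians):
On the way, in this order (a step that is already met when the one before it is completed fails the run):
1. the anvil lies flat on the floor of the seat (horizontal distance between anvil and seat below 0.003 m and z of anvil in the frame of seat below 0.0015 m and angle between anvil's own z axis and vertical below 0.05 rad), for 0.3 s.
2. the keeper is home over the edge of the seated anvil (value of joint keeper below 0.12 rad and z of anvil in the frame of seat below 0.0015 m), for 0.2 s.
At the end, for the whole second after the job is handed in: The steel anvil is at rest in the seat, flat on its floor (within 3 mm of the centre, less than 1.5 mm above the floor, tilted less than 0.05 rad); the keeper is home over its edge (joint below 0.12 rad); the white pad is within 10 mm of where it was (all of step 2 and horizontal distance between anvil and seat below 0.003 m and angle between anvil's own z axis and vertical below 0.05 rad and linear speed of anvil below 0.01 m/s and distance of punch_pad from where it was at the start of the episode below 0.01 m); the robot touches nothing.
It fails at once if the anvil is lifted: its underside more than 7 mm above the deck (z of anvil in the frame of seat above 0.015 m).
It fails at once if the anvil is gripped or pressed hard: more than 35 N between the fingers and the anvil (contact force between the fingers and anvil above 35 N).
It fails at once if the anvil is pushed off the block (z of anvil in the frame of seat below -0.006 m).
It fails at once if the white pad is moved more than 10 mm (distance of punch_pad from where it was at the start of the episode above 0.01 m).
It fails at once if a bystander is moved more than 15 mm (distance of any of shoe_hammer, rivet_setter_0, rivet_setter_2, mug, paste_jar, last_green from where it was at the start of the episode above 0.015 m).
It also fails if it takes over 51 s, if anything falls off the work surface, if the arm or the gripper's body presses on something with over 40 N, if the wrist force passes 120 N, or if a joint passes its speed limit or range.

## Working session

There is one attempt and no reset: what is moved stays moved. The work goes in short steps, each a Python script; the robot and the scene stay as the last script left them, time stands still between calls to the robot, and variables do not carry over. Pictures are saved under pics/ and viewed, at most 10 in all, crops included, and the job is handed in when it is done.

```bash
mkdir -p pics; python3 - <<'E'
from bench import ctrl
import cv2, numpy as np
np.set_printoptions(precision=4,suppress=True)
for n in("scene","top"):
    cv2.imwrite(f"pics/{n}0.png",ctrl.read_camera(n)); p=ctrl.camera_params(n); print(n,p)
print(ctrl.camera_params("wrist"),ctrl.current_tool_pos(),ctrl.current_eef_rot(),ctrl.current_t())
E
```

```text
scene {'fx': 477.9941507869735, 'fy': 477.9941507869735, 'cx': 312.7960195175743, 'cy': 243.1107400696727, 'pose': array([[ 0.4371,  0.4022, -0.8045, -0.2871],
       [-0.8993,  0.1817, -0.3978, -0.5106],
       [-0.0138,  0.8973,  0.4411,  0.5594],
       [ 0.    ,  0.    ,  0.    ,  1.    ]])}
top {'fx': 498.87492589196836, 'fy': 498.87492589196836, 'cx': 319.75826273234884, 'cy': 237.6457524742052, 'pose': array([[ 0.0138,  0.996 , -0.0887,  0.5433],
       [-0.9997,  0.0157,  0.0213, -0.0331],
       [ 0.0226,  0.0884,  0.9958,  1.1321],
       [ 0.    ,  0.    ,  0.    ,  1.    ]])}
{'fx': 353.2994633556041, 'fy': 353.2994633556041, 'cx': 316.9115050420901, 'cy': 239.9109455313842, 'T_tool_cam': array([[ 0.0007,  0.9688,  0.2478,  0.0699],
       [ 1.    , -0.0007, -0.0004,  0.0019],
       [-0.0002,  0.2478, -0.9688, -0.171 ],
       [ 0.    ,  0.    ,  0.    ,  1.    ]])} [0.1862 0.5963 0.2134] [[-0.9545  0.2982 -0.0004]
 [ 0.2982  0.9545 -0.001 ]
 [ 0.0001 -0.0011 -1.    ]] 0.1
```

View pics/scene0.png

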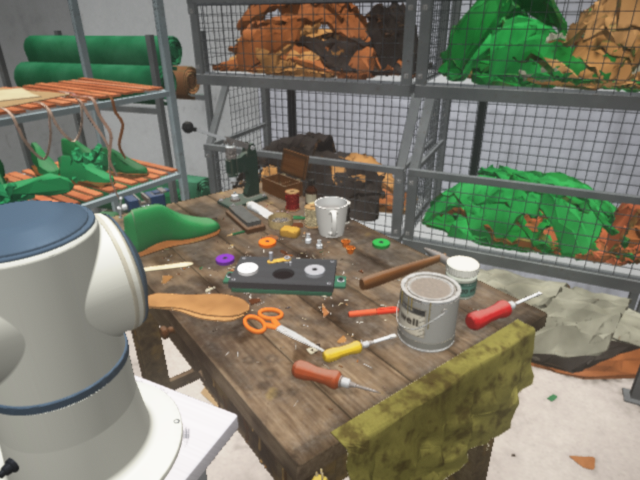

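View pics/top0.png

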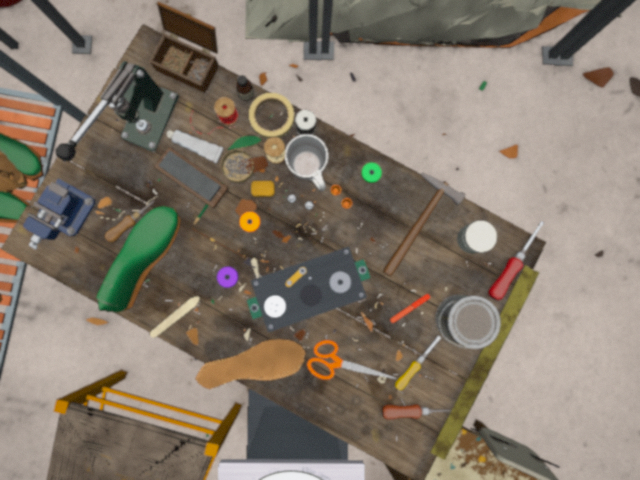

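Top view candidates: 
- The steel anvil, bright with a dark dimple, is at (340,282).
- The white pad with grey marks is at (275,307).
- The look-alikes are purple (227,277), orange (249,221) and green (371,172).
- Also round are the jar lid (480,236) and the tin (472,320).

The anvil is the bright grey disc on the deck. The seat is at (311,294) and the keeper at (297,275). Next I check from near with the wrist camera at two places.

```bash
cat > h.py <<'E'
from bench import ctrl
import cv2, numpy as np
np.set_printoptions(precision=4,suppress=True)
def cam(n):
    p=ctrl.camera_params(n)
    if n=="wrist":
        T=np.eye(4);T[:3,:3]=ctrl.current_eef_rot();T[:3,3]=ctrl.current_tool_pos();T=T@p["T_tool_cam"]
    else: T=np.array(p["pose"])
    return p,T
def ray(p,T,uv):
    d=np.array([(uv[0]-p["cx"])/p["fx"],-(uv[1]-p["cy"])/p["fy"],-1.]);return T[:3,3],T[:3,:3]@d
def at_z(p,T,uv,z):
    o,d=ray(p,T,uv);return o+d*(z-o[2])/d[2]
def proj(p,T,X):
    c=T[:3,:3].T@(np.array(X)-T[:3,3]);return np.array([p["cx"]-p["fx"]*c[0]/c[2],p["cy"]+p["fy"]*c[1]/c[2]])
def tri(obs):
    A=np.zeros((3,3));b=np.zeros(3)
    for p,T,uv in obs:
        o,d=ray(p,T,uv);d/=np.linalg.norm(d);M=np.eye(3)-np.outer(d,d);A+=M;b+=M@o
    return np.linalg.solve(A,b)
def down(a):  # tool x axis at angle a (rad) in world xy, z down
    c,s=np.cos(a),np.sin(a);return np.array([[c,s,0],[s,-c,0],[0,0,-1.]])
E
python3 - <<'E'
from h import *
import pickle
p,T=cam("top")
for n,uv in dict(anvil=(340,282),pad=(275,307),seat=(311,294)).items(): print(n,at_z(p,T,uv,.035))
A=at_z(p,T,(340,282),.03);P=at_z(p,T,(275,307),.03)
yb=(P-A)[:2];yb/=np.linalg.norm(yb);xb=np.array([yb[1],-yb[0]]);print(yb,xb)
S=at_z(p,T,(311,294),.03)
R0=ctrl.current_eef_rot();print(R0)
# camera offset along tool +x (~0.07, tilted inward); tool x = block -x like the start
for i,(off,h) in enumerate([(0.03,0.20),(-0.03,0.20)]):
    a=np.arctan2(-xb[1],-xb[0])
    pos=np.r_[S[:2]+yb*off+xb*0.03,h]
    ctrl.goto(pos,down(a)); ctrl.sleep(.2)
    c=cam("wrist");im=ctrl.read_camera("wrist");cv2.imwrite(f"pics/w{i}.png",im);pickle.dump(c,open(f"w{i}.pkl","wb"))
    print(ctrl.current_tool_pos(),ctrl.current_q(),ctrl.current_t())
E
```

```text
anvil [ 0.5441 -0.1022  0.035 ]
pad [0.488  0.0389 0.035 ]
seat [ 0.5171 -0.0391  0.035 ]
[-0.3698  0.9291] [0.9291 0.3698]
[[-0.9545  0.2982 -0.0004]
 [ 0.2982  0.9545 -0.001 ]
 [ 0.0001 -0.0011 -1.    ]]
[0.5338 0.0002 0.2   ] [  -6.389    21.8405   91.0106    0.0018   67.1521 -118.1177] 2.8
[ 0.5556 -0.0551  0.2   ] [ -11.791    23.7618   87.6555    0.0049   68.5987 -123.5488] 3.4
```

View pics/w0.png

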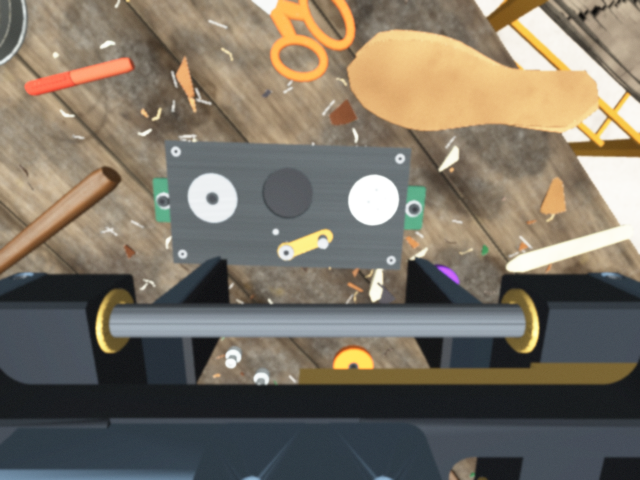

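View pics/w1.png

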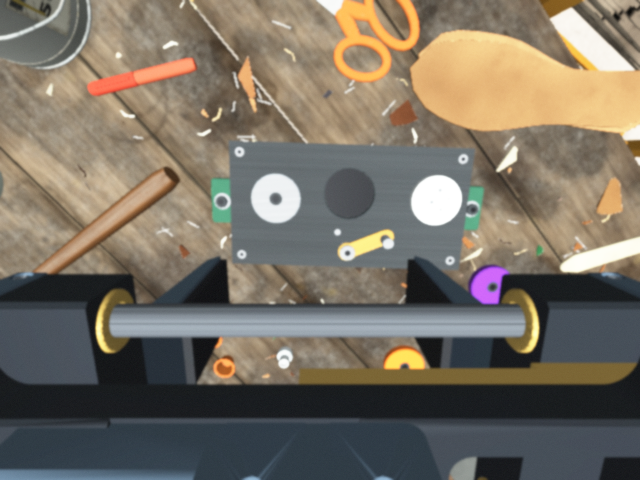

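Both wrist views show the same layout; pixels are for the first view, with the second in brackets where I use it:
- **Anvil:** bright steel with a dark dimple, at (212,198) [276,198].
- **Seat:** black, at (288,193) [350,193].
- **White pad:** at (373,200) [436,201].
- **Keeper:** pivot (286,252), pin (323,242).
- **Stop pin:** (276,232).

The anvil is on the -y side, so I push it toward +y.

```bash
cat > loc.py <<'E'
from h import *
import pickle
C=[pickle.load(open(f"w{i}.pkl","rb")) for i in(0,1)]
I=[cv2.imread(f"pics/w{i}.png") for i in(0,1)]
def blob(i,c,kind,r=34):
    x,y=c;g=cv2.cvtColor(I[i],cv2.COLOR_BGR2GRAY)[y-r:y+r,x-r:x+r]
    g=cv2.resize(g,None,fx=4,fy=4,interpolation=cv2.INTER_CUBIC)
    _,m=cv2.threshold(g,0,255,cv2.THRESH_OTSU)
    if kind=="dark": m=255-m
    cs,_=cv2.findContours(m,cv2.RETR_EXTERNAL,cv2.CHAIN_APPROX_NONE)
    k=min(cs,key=lambda k:abs(cv2.contourArea(k)/16-np.pi*24.5**2))
    (u,v),ax,_=cv2.fitEllipse(cv2.convexHull(k));return np.array([u/4+x-r-.375,v/4+y-r-.375]),np.array(ax)/4
res={}
for n,cs,k in[("anvil",[(212,198),(276,198)],"b"),("pad",[(373,200),(436,201)],"b"),("seat",[(288,190),(350,190)],"dark")]:
    o=[blob(i,cs[i],k,34 if n!="seat" else 30) for i in(0,1)]
    X=tri([(C[i][0],C[i][1],o[i][0]) for i in(0,1)]);res[n]=X;print(n,X,[np.r_[a,b] for a,b in o])
def pt(n,a,b):
    # subpixel match of small bright feature: centroid
    r=6;o=[]
    for i,(x,y) in enumerate((a,b)):
        g=cv2.cvtColor(I[i],cv2.COLOR_BGR2GRAY)[y-r:y+r+1,x-r:x+r+1].astype(float);w=np.clip(g-np.percentile(g,60),0,None)
        yy,xx=np.mgrid[-r:r+1,-r:r+1];o.append((x+(w*xx).sum()/w.sum(),y+(w*yy).sum()/w.sum()))
    X=tri([(C[i][0],C[i][1],o[i]) for i in(0,1)]);res[n]=X;print(n,X,np.array(o).ravel())
pt("c1",(176,152),(239,152));pt("c2",(401,158),(463,159));pt("c3",(183,254),(242,254));pt("c4",(391,260),(450,261))
pt("stop",(276,232),(337,232));pt("pivot",(286,252),(347,252));pt("pin",(323,241),(388,240))
c=np.mean([res[f"c{i}"] for i in(1,2,3,4)],0);yb=(res["c2"]-res["c1"]+res["c4"]-res["c3"])[:2];yb/=np.linalg.norm(yb);xb=np.array([yb[1],-yb[0]])
zd=c[2];print("centre",c,"yb",yb)
# consistent planar estimates at deck height
for n,X in res.items(): print(n,(X[:2]-c[:2])@xb*1e3,(X[:2]-c[:2])@yb*1e3,X[2]*1e3)
E
python3 loc.py
```

```text
anvil [ 0.5465 -0.0987  0.0396] [array([212.078 , 197.5222,  47.9289,  51.4223]), array([275.3695, 197.8538,  48.8551,  50.374 ])]
pad [0.4922 0.0427 0.0388] [array([373.1259, 199.5496,  49.9404,  51.7209]), array([436.0906, 199.8957,  49.0244,  52.8791])]
seat [ 0.5172 -0.0352  0.0336] [array([286.8799, 192.9491,  51.3207,  52.8345]), array([349.2012, 193.1966,  50.6992,  52.0546])]
c1 [ 0.5197 -0.1457  0.0306] [175.3876 151.0908 239.0241 151.3414]
c2 [0.4479 0.0516 0.0304] [399.6432 158.1716 462.8315 158.5881]
c3 [ 0.6137 -0.1116  0.0305] [182.1984 253.6962 241.3508 253.9035]
c4 [0.5421 0.086  0.0297] [390.7624 259.8245 449.4282 260.226 ]
stop [ 0.5551 -0.0324  0.0401] [275.2369 231.4239 337.0697 231.7586]
pivot [ 0.5714 -0.016   0.0414] [285.1755 252.6915 346.2664 253.6822]
pin [0.5434 0.011  0.0636] [322.0145 243.4051 388.0012 242.9538]
centre [ 0.5309 -0.0299  0.0303] yb [-0.3414  0.9399]
anvil -8.806805455732807 -69.97785431123789 39.645111523132535
pad -11.579172076544651 81.45009869039067 38.80748033063013
seat -14.621358184803004 -0.3138721163052881 33.554801925124636
c1 -50.00345405975731 -105.05721987741238 30.609223404455427
c2 -50.14834852676763 104.94880332070039 30.44134029063001
c3 50.00345405975725 -105.01282708325927 30.4998740270927
c4 50.14834852676758 105.12124363997127 29.735423501724142
stop 21.896410736482416 -10.575354425255446 40.07279524173627
pivot 42.84085166658277 -0.7265365366369778 41.35980298109799
pin 25.7511351390206 34.18958026818658 63.60146123663793
```

```bash
cat >> loc.py <<'E'
def B(x,y,z=None):
    q=c[:2]+x*xb+y*yb;return q if z is None else np.r_[q,z]
def view(name):
    p,T=cam("wrist");im=ctrl.read_camera("wrist");cv2.imwrite(name,im);return p,T,im
def refine(im,uv,r=6):
    x,y=np.round(uv).astype(int);g=cv2.cvtColor(im,cv2.COLOR_BGR2GRAY)[y-r:y+r+1,x-r:x+r+1].astype(float);w=np.clip(g-np.percentile(g,60),0,None)
    yy,xx=np.mgrid[-r:r+1,-r:r+1];return x+(w*xx).sum()/w.sum(),y+(w*yy).sum()/w.sum()
E
cat > s2.py <<'E'
from loc import *
R1=C[0][1][:3,:3]@np.linalg.inv(ctrl.camera_params("wrist")["T_tool_cam"][:3,:3])
a=np.arctan2(yb[1],yb[0])
ctrl.goto(B(0,-.08,.2),down(a));ctrl.command_gripper(26/91);ctrl.sleep(.2)
p,T,im=view("pics/w2.png");R2=ctrl.current_eef_rot()
D=[]
for n in("c1","c2","c3","c4"):
    uv=proj(p,T,res[n]);
    for _ in range(3): uv=refine(im,uv)
    X=at_z(p,T,uv,.0303);D.append((X-res[n])[:2]);print(n,proj(p,T,res[n]),uv,D[-1]*1e3)
d=np.mean(D,0)
# measured_i = true + R_i b  -> d=(R2-R1)b
b=np.linalg.solve((R2-R1)[:2,:2],d);print("b",b*1e3,"shift of wrist-1 frame",(-R1[:2,:2]@b)*1e3,ctrl.current_grip_width(),ctrl.current_t())
tp=cam("top");
for n in("anvil","pad"): print(n,proj(*tp,res[n]))
E
python3 s2.py
```

```text
anvil [ 0.5465 -0.0987  0.0396] [array([212.078 , 197.5222,  47.9289,  51.4223]), array([275.3695, 197.8538,  48.8551,  50.374 ])]
pad [0.4922 0.0427 0.0388] [array([373.1259, 199.5496,  49.9404,  51.7209]), array([436.0906, 199.8957,  49.0244,  52.8791])]
seat [ 0.5172 -0.0352  0.0336] [array([286.8799, 192.9491,  51.3207,  52.8345]), array([349.2012, 193.1966,  50.6992,  52.0546])]
c1 [ 0.5197 -0.1457  0.0306] [175.3876 151.0908 239.0241 151.3414]
c2 [0.4479 0.0516 0.0304] [399.6432 158.1716 462.8315 158.5881]
c3 [ 0.6137 -0.1116  0.0305] [182.1984 253.6962 241.3508 253.9035]
c4 [0.5421 0.086  0.0297] [390.7624 259.8245 449.4282 260.226 ]
stop [ 0.5551 -0.0324  0.0401] [275.2369 231.4239 337.0697 231.7586]
pivot [ 0.5714 -0.016   0.0414] [285.1755 252.6915 346.2664 253.6822]
pin [0.5434 0.011  0.0636] [322.0145 243.4051 388.0012 242.9538]
centre [ 0.5309 -0.0299  0.0303] yb [-0.3414  0.9399]
anvil -8.806805455732807 -69.97785431123789 39.645111523132535
pad -11.579172076544651 81.45009869039067 38.80748033063013
seat -14.621358184803004 -0.3138721163052881 33.554801925124636
c1 -50
[... 268 characters left out ...]
255446 40.07279524173627
pivot 42.84085166658277 -0.7265365366369778 41.35980298109799
pin 25.7511351390206 34.18958026818658 63.60146123663793
c1 [265.9707 248.9128] (np.float64(266.10187327412496), np.float64(248.95857899843273)) [ 0.1246 -0.0985]
c2 [257.24    12.1868] (np.float64(257.3444851817904), np.float64(12.260158875649251)) [0.0647 0.0147]
c3 [365.877  248.9157] (np.float64(365.93238192320763), np.float64(248.89330615018687)) [ 0.0898 -0.0027]
c4 [374.5464  12.3741] (np.float64(374.3808282652766), np.float64(12.233130611062844)) [-0.1858 -0.1545]
b [-0.0316  0.032 ] shift of wrist-1 frame [-0.0175 -0.0414] 0.2866725319147215 6.1333
anvil [338.53   280.8927]
pad [273.1719 305.106 ]
```

View pics/w2.png

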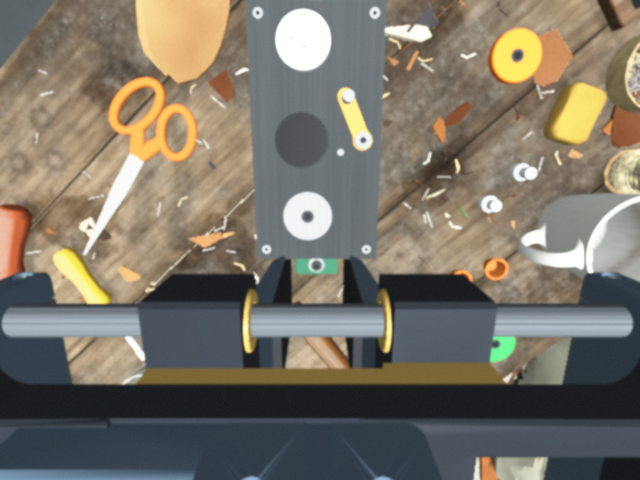

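The close view confirms the choice: the anvil is at (307,216), the seat at (302,139), the pad at (303,40) and the keeper pin at (348,96). The calibration agrees to 0.1 mm across the orientations. Next I descend behind the anvil, feel for the deck, and push with the two fingertips acting as a cradle.

```bash
cat > s3.py <<'E'
from loc import *
ctrl.move_l(B(-.0088,-.112,.06));
hit=ctrl.move_l(B(-.0088,-.112,.024),vel=.02,contact_N=3);z=ctrl.current_tool_pos()[2];print("deck",hit,z,ctrl.current_contact_force())
zt=(z if hit else .030)+.0025
if not .0275<z<.033: raise SystemExit("odd")
ctrl.move_l(B(-.0088,-.112,zt),vel=.02)
print(ctrl.move_l(B(-.0088,-.103,zt),vel=.02,contact_N=10),ctrl.current_tool_pos())
print(ctrl.move_l(B(-.0138,-.052,zt),vel=.03,contact_N=12),ctrl.current_tool_pos(),ctrl.current_contact_force())
print(ctrl.move_l(B(-.014,-.0345,zt),vel=.015,contact_N=12),ctrl.current_tool_pos(),ctrl.current_contact_force(),ctrl.current_t())
print(zt,(ctrl.current_tool_pos()[:2]-c[:2])@np.c_[xb,yb])
view("pics/w3.png")
E
python3 s3.py | tail -7
```

```text
pivot 42.84085166658277 -0.7265365366369778 41.35980298109799
pin 25.7511351390206 34.18958026818658 63.60146123663793
deck True 0.030283274472748273 [0.324  0.9325 8.336 ]
False [ 0.5578 -0.1296  0.0328]
False [ 0.5357 -0.0836  0.0328] [ 0.9458 -0.8697 -0.3043]
False [ 0.5295 -0.0672  0.0328] [-0.1941 -0.2988  0.8078] 12.6417
0.03278327447274827 [-0.014  -0.0346]
```

View pics/w3.png

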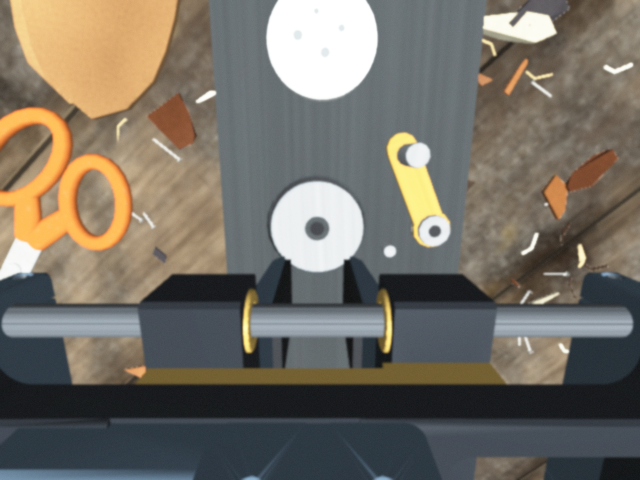

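The anvil (dimple at (317,228)) is in or nearly in the seat, with a dark crescent along its front edge. I'll check numerically from the picture whether it dropped.

```bash
cat > chk.py <<'E'
from loc import *
import sys
def check(name,zs=(.0323,.0403)):
    p,T,im=view(name);s=proj(p,T,B(-.014,0,.0323));g=cv2.cvtColor(im,cv2.COLOR_BGR2GRAY)
    m=(g>150).astype(np.uint8);n,l,st,ce=cv2.connectedComponentsWithStats(m)
    k=[i for i in range(1,n) if st[i,4]>800 and np.linalg.norm(ce[i]-s)<25];k=max(k,key=lambda i:st[i,4])
    q=cv2.findContours((l==k).astype(np.uint8),cv2.RETR_EXTERNAL,cv2.CHAIN_APPROX_NONE)[0][0]
    (u,v),ax,an=cv2.fitEllipse(cv2.convexHull(q))
    for z in zs:
        X=at_z(p,T,(u,v),z);dist=-(T[:3,:3].T@(X-T[:3,3]))[2]
        print("z",z,"block mm",((X[:2]-c[:2])@np.c_[xb,yb])*1e3,"diam",np.array(ax)*dist/p["fx"]*1e3)
    return p,T,(u,v)
E
python3 - <<'E' | tail -4
from chk import *
o1=check("pics/w4.png")
ctrl.move_l(ctrl.current_tool_pos()-np.r_[.006*yb,0],vel=.05)
ctrl.move_l(ctrl.current_tool_pos()+[0,0,.06],vel=.15);ctrl.sleep(.1)
check("pics/w5.png")
E
```

```text
z 0.0323 block mm [-13.0873  -0.0865] diam [45.1977 45.9659]
z 0.0403 block mm [-13.08     1.6245] diam [43.0891 43.8215]
z 0.0323 block mm [-13.0128  -0.4326] diam [46.2684 46.5384]
z 0.0403 block mm [-13.0188   0.6381] diam [44.6627 44.9233]
```

Seated: at seated height the disc measures 46 mm across, and both views put it about 1 mm from the seat centre. Next, the keeper.

```bash
cat > s4.py <<'E'
from chk import *
def pose(th,gap,z):
    r=np.array([-np.cos(th),np.sin(th)]);n=np.array([-np.sin(th),-np.cos(th)])
    q=np.array([.042,0])+.038*r-n*(.005+.0135+gap);rw=r[0]*xb+r[1]*yb
    return B(*q,z),down(np.arctan2(rw[1],rw[0]))
z=.0303+.0135
ctrl.command_gripper(0.)
p,R=pose(1.13,.006,.10);ctrl.goto(p,R)
ctrl.move_l(pose(1.13,.006,z)[0],vel=.08,contact_N=8);print(ctrl.current_tool_pos())
print("touch",ctrl.move_l(pose(1.13,0,z)[0],vel=.03,contact_N=8))
for th in np.linspace(1.0,.1,8):
    p,R=pose(th,0,z)
    if ctrl.move_l(p,vel=.04,ori=R,contact_N=15): print("stop at",th,ctrl.current_contact_force());break
else:
    p,R=pose(-.12,0,z);print("end",ctrl.move_l(p,vel=.02,ori=R,contact_N=6))
P=ctrl.current_tool_pos();print((P[:2]-c[:2])@np.c_[xb,yb]*1e3,ctrl.current_contact_force(),ctrl.current_t())
E
python3 s4.py|tail -5
```

```text
pin 25.7511351390206 34.18958026818658 63.60146123663793
[0.5609 0.0284 0.0441]
touch False
end False
[ 2.212  13.9339] [-0.4157 -0.3536  0.3501] 18.85
```

```bash
python3 - <<'E' |tail -2
from chk import *
P=ctrl.current_tool_pos()
print(ctrl.move_l(P-np.r_[.014*yb,0],vel=.015,contact_N=6),(ctrl.current_tool_pos()[:2]-c[:2])@np.c_[xb,yb]*1e3,ctrl.current_contact_force())
p,T,im=view("pics/w6.png");print(ctrl.current_t())
E
```

```text
True [ 1.7988 12.6399] [0.238  5.5565 2.6017]
19.2667
```

View pics/w6.png

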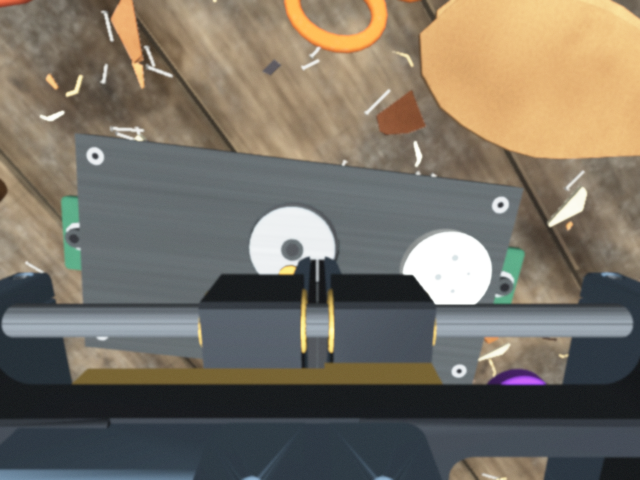

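The keeper's brass tip shows over the anvil's edge at (290,270), and the finger stopped on about 6 N. I'll back off, lift and verify.

```bash
python3 - <<'E' |tail -6
from chk import *
ctrl.move_l(ctrl.current_tool_pos()+np.r_[.012*yb,0],vel=.05)
ctrl.move_l(ctrl.current_tool_pos()+[0,0,.10],vel=.15)
a=np.arctan2(-xb[1],-xb[0]);ctrl.goto(B(.03,.0,.2),down(a));ctrl.sleep(.2)
p,T,im=view("pics/w7.png")
hsv=cv2.cvtColor(im,cv2.COLOR_BGR2HSV);k=cv2.inRange(hsv,(15,90,90),(32,255,255));b=np.argwhere(k)[:,::-1]
s=proj(p,T,B(.01,0,.038));b=b[np.linalg.norm(b-s,axis=1)<55].astype(np.float32)
X=np.array([(at_z(p,T,u,.0383)[:2]-c[:2])@np.c_[xb,yb] for u in b])*1e3
vx,vy,x0,y0=cv2.fitLine(X.astype(np.float32),cv2.DIST_HUBER,0,.01,.01).ravel();print("brass",len(b),X.min(0),X.max(0),"angle",np.arctan(vy/vx))
u0=proj(p,T,B(.004,0,.0603))
u=u0
for _ in range(3):u=refine(im,u,7)
print("pin top block",(at_z(p,T,u,.0603)[:2]-c[:2])@np.c_[xb,yb]*1e3,u0,u)
print(ctrl.current_t())
E
```

```text
stop 21.896410736482416 -10.575354425255446 40.07279524173627
pivot 42.84085166658277 -0.7265365366369778 41.35980298109799
pin 25.7511351390206 34.18958026818658 63.60146123663793
brass 481 [-4.3922 -8.7799] [42.7467  8.6151] angle -0.0013864922
pin top block [4.8885 0.0047] [313.8992 201.236 ] (np.float64(313.9054852320675), np.float64(202.242194092827))
21.1
```

View pics/w7.png

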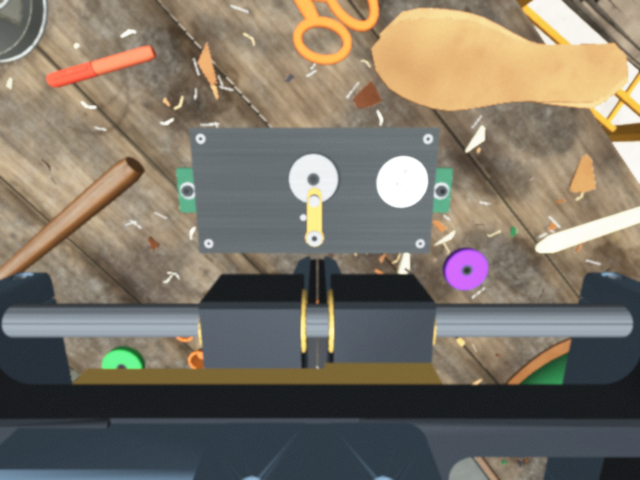

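The picture shows the anvil seated at (313,179), with the keeper at about 0 rad over its edge (pin (314,202)). The pad at (402,182) does not appear to have moved, and the arm is clear.

```bash
python3 -c "
from bench import ctrl
print(ctrl.sign_off())"
```

```text
the job is handed in; nothing more can be done
None
```

I handed the job in at about 21 s of the 51 s: the pictures show the anvil in the seat (about 1 mm off centre), the keeper home over its edge at about 0 rad, and the pad apparently unmoved; no verdict was returned.

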